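Hang the tube carrier and hold the light gate open

TASK

Check two capped tubes over the light box: hook their carrier onto the horizontal rail at a place clear of the light box, then slide it along the rail, without lifting it over the light box, until the tubes stand centred over the light box's two round windows, and let go of it. Then pull the light box's spring-return gate handle out until the line along the middle of the handle is level with the pointer's tip, and keep it there: your program finishes while still holding the handle at the pointer. Leave the beaker, the roll of tape and the jar where they are.

Things in the scene. Friction and masses are not known exactly. Their poses are not given: they have to be found in the camera images.
- carrier: Loose carrier of two capped tubes, 0.13-0.25 kg, standing on the tubes' flat feet. Origin: centre of its underside, z up, x from tube to tube, same after half a turn. Tubes: 28 mm diameter, axes at x +-31 mm, cap tops (34 mm wide) at z 120 mm. Plate 104 (x) x 36 (y) x 4 mm, underside at z 100 mm, rests on the rail; below it two cheeks 26 mm apart inside, 14 mm deep, straddle the rail.
- carrier_grip (a point): Where to grip the carrier: 153 mm above its origin, in its grey grip block, 14 mm (carrier x) x 44 mm (y), 136 to 168 mm above the origin, gripped from above across the 14 mm. The carrier is hooked on by lowering it from above, its y axis along the rail, one tube on each side of the rail. Hung, its origin is 65 mm above the bench.
- stand: Fixed stand with the rail. Origin on the bench under the rail's middle, y along the rail, z up. Two posts 18 mm (x) x 16 mm at y = +-215 mm carry the rail from below, on feet 130 mm (x) x 36 mm x 12 mm high.
- rail_mid (a point): Middle of the rail's top face, 165 mm above the bench, over the stand's origin. The rail is a flat aluminium bar 18 mm wide (stand x), 14 mm high, 450 mm long (stand y).
- lightbox: Fixed white light box on the bench under the rail, 140 (x) x 100 (y) x 45 mm high; its place along the rail varies. Origin on the bench under its centre, exactly below the rail; axes parallel to the stand's. Towards -x (the robot) a grey apron 12 mm high reaches to x = -250 mm under the gate handle. Clear of the light box: the carrier's origin over 60 mm from this origin along y.
- windows (a point): Midpoint between the two round dark windows (24 mm diameter) on the light box's top, 45 mm above the bench over its origin; they lie at light box x = +-31 mm, y = 0, with a thin black line at y = 0 beyond each. The carrier belongs with its origin straight above this point.
- gate_grip (a point): Grip point at the gate handle's centre, 70 mm above the bench, moving with it; axes as the light box. The handle is an upright black block 14 (x) x 44 (y) mm, 20 to 86 mm above the bench, a white line along the middle of its top; gripped from above across the 14 mm and pulled along the light box's -x. Shut, it is at light box x = -145 mm, y = 0, 68 mm clear of the box.
- gate (a joint): How far the gate is pulled out, m: 0 shut, 0.075 end stop. A spring pulls it shut with 3.3 N at 0 plus 1.1 N per 10 mm (friction 0.5 N) and shuts it when let go.
- pointer: Fixed small steel pointer on the apron beside the handle's path, 18 x 14 x 16 mm with a screw head. Origin 12 mm above the bench, 35 mm to the +y side of the light box's centre line, in line with the tip (at its y = -6 mm, towards the handle); axes as the light box. It marks a pull of 32 to 52 mm: the handle's centre belongs at x = 0 of this frame.
- beaker: Loose glass beaker, 70 mm diameter, 85 mm high; origin at the centre of its underside. To be left alone.
- tape: Loose roll of tape lying flat, 70 mm outer diameter, 24 mm high; origin at the centre of its underside. To be left alone.
- jar: Loose closed jar, 64 mm diameter, 100 mm high; origin at the centre of its underside. To be left alone.
Things that resemble listed ones, but are neither listed nor needed, are in the scene too. There is more than one size of the carrier; the job needs the smaller.

How it is judged:
On the way, in this order (a step that is already met when the one before it is completed fails the run):
1. the carrier straddles the rail, down on it to within 5 mm, clear of the light box (more than 60 mm along the rail from its centre) (height (world z) of carrier between 0.06 and 0.07 m and x of carrier in the frame of stand between -0.008 and 0.008 m and angle between carrier's own z axis and vertical below 0.15 rad and (y of carrier in the frame of lightbox above 0.06 m or y of carrier in the frame of lightbox below -0.06 m)), for 0.1 s.
2. the carrier hangs on the rail within 8 mm of centred over the windows, let go (height (world z) of carrier between 0.06 and 0.07 m and x of carrier in the frame of stand between -0.008 and 0.008 m and angle between carrier's own z axis and vertical below 0.15 rad and y of carrier in the frame of lightbox between -0.008 and 0.008 m and contact force between carrier and stand above 0.5 N and contact force between the fingers and carrier below 0.1 N), for 0.2 s.
3. the gate handle's centre is level with the pointer within 5 mm (x of gate_grip in the frame of pointer between -0.005 and 0.005 m), for 0.3 s.
At the end, for the whole second after the job is handed in: The carrier hangs still and upright (within 0.15 rad) on the rail, not touched by the fingers, within 8 mm of centred over the windows, and the fingers hold the gate handle with more than 2 N, still, its centre within 5 mm of the pointer, through the last second (all of step 2 and all of step 3 and linear speed of carrier below 0.03 m/s and contact force between the fingers and lightbox above 2 N and velocity of joint gate between -0.02 and 0.02 m/s); the arm keeps its last pose, push and grip.
It fails at once if the carrier is lifted more than 15 mm off the rail above the light box (within 45 mm of its centre line along the rail and 70 mm of the rail) (y of carrier in the frame of lightbox between -0.045 and 0.045 m and x of carrier in the frame of lightbox between -0.07 and 0.07 m and height (world z) of carrier above 0.08 m).
It fails at once if the beaker, tape or jar is moved more than 30 mm (distance of any of beaker, tape, jar from where it was at the start of the episode above 0.03 m).
It also fails if it takes over 58 s, if anything falls off the work surface, if the arm or the gripper's body presses on something with over 40 N, if the wrist force passes 120 N, or if a joint passes its speed limit or range.

ROBOT

A 6-joint arm with a two-finger parallel gripper is mounted at the origin on the work surface. World frame = base frame: x ahead of the robot, y to its left, z up, the work surface at z = 0. Lengths are in m, angles in rad, forces in N, time in s.
With the tool pointing down it reaches from about 0.4 to 0.825 m from the base axis. Payload 7 kg.
Tool frame: the origin (TCP) lies on the centre line of the jaws, within the pads' length; the fingertips stand 19 mm ahead of it and the grasp point (between the pads) is the TCP; z points along the fingers, y is the line along which they close (so a half turn about z gives the same grasp; the last joint's range is limited). The gripper opens to 88 mm and grips with 3 to 60 N. Pads are 19 mm wide; open, the fingers measure 130 mm over their backs; the gripper's body (78 mm by 193 mm) begins 47 mm behind the grasp point.
Start: joints at [-0.937, 0.359, 0.012, 0, -1.224, -0.288], TCP at [0.229, -0.635, 0.246] pointing down, gripper open.
Joint ranges: [-3.07, 3.07], [-1.43, 2.12], [-1.02, 1.25], [-3.03, 1.67], [-3.05, -0], [-3.03, 3.03]. Speed limits (rad/s): [2.39, 2.39, 3.01, 3.14, 3.14, 3.14].

INTERFACE

Orientations are given as [roll, pitch, yaw] about the fixed x, y, z axes, in that order (R = Rz(yaw) Ry(pitch) Rx(roll)).
In Python, from station import arm, imaging, models gives the robot as it stands.
- The arm moves only by the tool play_rows, never from a script. Its arguments are lists of equal length, an entry for each row: "travel": the shift along the tool's x, y, z in units of 25 mm (1.0 is 25 mm), a list of three; "twist": the turn about the tool's z in units of 0.15 rad (1.0 is 0.15 rad). A call has 1 to 8 rows; each row shifts and turns the commanded pose from where the row before left it, along the tool's axes as they then stand; what a row does not reach is not made up. A row lasts 1/8 s, in which the tool goes at most 62.5 mm and 10.7 degrees, less where a joint would pass 70% of its speed; a pose out of reach is approached as far as the arm can. A call with a number of a shift or a turn outside -1 to 1 is refused whole. A call with a gripper value outside its range is refused whole. "fingers" is the opening, from 0 (shut) to 1 (fully open), set as the call begins (left out, the last holds). The fingers move at their own pace and stop on an object; "newtons" is the grip in N (left out, the last holds). Time passes only in rows, so rows that do not move let the fingers close. It gives the time, the measured TCP pose, the force, the opening and the grip force at its end, in the units of the state.
- arm.get_state(): the state, without advancing time (a new reading comes with each control period).
- imaging.grab_frame(name): name is "scene" or "top" or "wrist"; returns a dict with "pixels" (420x560x3 uint8, red, green, blue), "fx", "fy", "cx", "cy" (pixels), "R" (3x3) and "t" (3): a world point X has camera coordinates R X + t; the wrist camera has in their place "T_tool_cam" (4x4, takes a point from camera to tool coordinates, whose origin is the TCP and whose axes are the flange's). Camera axes: x right, y down, z forward; pixel columns grow to the right and rows downward; lengths in m; the calibration is good to about 2 mm. A picture is of the moment at which its call begins: read the wrist's pose just before it. There is no depth.
- arm.job_done(): hands the job in; it is judged then, once.
Trained networks look in the newest picture that a camera, given by its name, has taken for a name from the list of things; names that differ only in an ending like _2 or _b are one class to them, and where a whole thing is asked for, a point or a joint stands for the part that bears it (a point fixed in the world has none). Each returns a list of dicts, best first, with "confidence" (0 to 1); they miss things now and then, are a little off and sometimes report something else, mostly with a low value. They report only what shows in the picture. A call takes as long as a camera call. They do not tell look-alikes from the thing itself.
- models.boxes_of(name, camera): "extent" ([centre column, centre row, width, height] in pixels, round what is visible of it).
- models.silhouettes(name, camera): "pixels" (420x560 bool, what is visible of it) and "extent" ([centre column, centre row, width, height] in pixels, round what is visible of it).
The state is a dict: "t": time; "q": joint angles; "qd": joint speeds; "joint_efforts": joint torques, N m; "eef_pos": TCP position; "ee_rot": TCP orientation; "force": force on the tool from outside, world axes, zero at the start; "moment": the same for the moment, N m; "width": finger opening in m; "gripper_force": force on a finger pad.
Only numpy, scipy, OpenCV 4.12 (cv2) and the standard library are available. Lean on these libraries where they do the work, as an engineer would, in place of code of your own. Each camera call takes 0.05 s, during which the arm holds its last target. There are 200 camera calls.

## Working session

There is one attempt and no reset: what is moved stays moved. The work goes in short steps, Python scripts to look and compute and a tool call to move; the robot and the scene stay as the last step left them, time stands still between calls to the robot, and variables do not carry over. Pictures are saved under pics/ and viewed, at most 10 in all, crops included, and the job is handed in when it is done.

Besides the shell and the picture viewer there is one more tool, called after "Emit:" as name(argument=value, ...), one argument or row to a line, values as JSON. play_rows: Moves the arm, as the interface text tells. Shifts and turns lie within -1 to 1; 1 stands for 25 mm of shift or 0.15 rad of turn. Its arguments: {"type":"object","properties":{"travel":{"type":"array","items":{"type":"array","items":{"type":"number"}}},"twist":{"type":"array","items":{"type":"number"}},"fingers":{"type":"number"},"newtons":{"type":"number"}},"required":["travel","twist"]}

```bash
mkdir -p pics; ls
python3 - <<'E'
from station import arm, imaging, models
import cv2
s=arm.get_state(); print({k:s[k] for k in('t','eef_pos','ee_rot','width','force')})
for c in('top','scene'):
    f=imaging.grab_frame(c); cv2.imwrite(f'pics/{c}0.png',f['pixels'][:,:,::-1])
    print(c,f['fx'],f['fy'],f['cx'],f['cy'],f['R'],f['t'])
    for n in('carrier','stand','lightbox','gate_grip','pointer','beaker','tape','jar'):
        print(n,[(round(d['confidence'],2),[round(float(v)) for v in d['extent']]) for d in models.boxes_of(n,c)])
f=imaging.grab_frame('wrist');print(f['T_tool_cam'],f['fx'])
E
```

```text
pics
{'t': 0.0, 'eef_pos': array([ 0.2286153 , -0.63460182,  0.24459873]), 'ee_rot': array([ 3.13989612e+00, -1.42502908e-04, -2.79592861e+00]), 'width': 0.08748115567780364, 'force': array([ 0.14049367, -0.68544661,  0.47151502])}
top 396.8762587207957 396.8762587207957 281.54417043465764 215.4202859759378 [[ 0.02735111 -0.99960454  0.00653343]
 [-0.99820575 -0.02765994 -0.05310559]
 [ 0.0532653  -0.00506922 -0.99856753]] [-0.02195297  0.48276161  1.15820227]
carrier [(0.87, [191, 289, 45, 58]), (0.83, [181, 228, 34, 38])]
stand []
lightbox [(0.92, [269, 192, 40, 111])]
gate_grip [(0.76, [268, 197, 22, 29])]
pointer [(0.22, [178, 228, 37, 41])]
beaker [(0.59, [364, 231, 24, 28])]
tape [(0.56, [153, 162, 29, 26])]
jar []
scene 537.523538495439 537.523538495439 276.4278619365663 208.93567919481526 [[-0.40545211  0.91394593  0.0176475 ]
 [ 0.74241559  0.34049699 -0.57695831]
 [-0.53331762 -0.22082719 -0.81658292]] [ 0.21416887 -0.28567889  1.7471979 ]
carrier [(0.85, [395, 187, 35, 69]), (0.72, [390, 245, 36, 48]), (0.24, [282, 261, 87, 109])]
stand [(0.61, [257, 274, 178, 129])]
lightbox [(0.56, [280, 261, 88, 107])]
gate_grip [(0.71, [288, 241, 25, 32])]
pointer [(0.73, [281, 262, 86, 109]), (0.39, [214, 186, 26, 32])]
beaker [(0.98, [214, 186, 29, 36])]
tape [(0.89, [405, 334, 30, 28])]
jar [(0.77, [127, 222, 30, 36])]
[[-6.77011829e-04 -9.66258906e-01 -2.57571872e-01  6.99124725e-02]
 [ 9.99999691e-01 -5.50998457e-04 -5.61413995e-04 -1.22662763e-03]
 [ 4.00549568e-04 -2.57572172e-01  9.66258980e-01 -1.39344833e-01]
 [ 0.00000000e+00  0.00000000e+00  0.00000000e+00  1.00000000e+00]] 294.7398530948171
```

Run:
```python
import cv2,numpy as np
a=cv2.imread('pics/top0.png')[90:330,100:420]
cv2.imwrite('pics/top_c.png',cv2.resize(a,None,fx=2.5,fy=2.5,interpolation=cv2.INTER_CUBIC))
a=cv2.imread('pics/scene0.png')[140:380,100:420]
cv2.imwrite('pics/scene_c.png',cv2.resize(a,None,fx=2.5,fy=2.5,interpolation=cv2.INTER_CUBIC))
```

```text
(no output)
```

View pics/top_c.png

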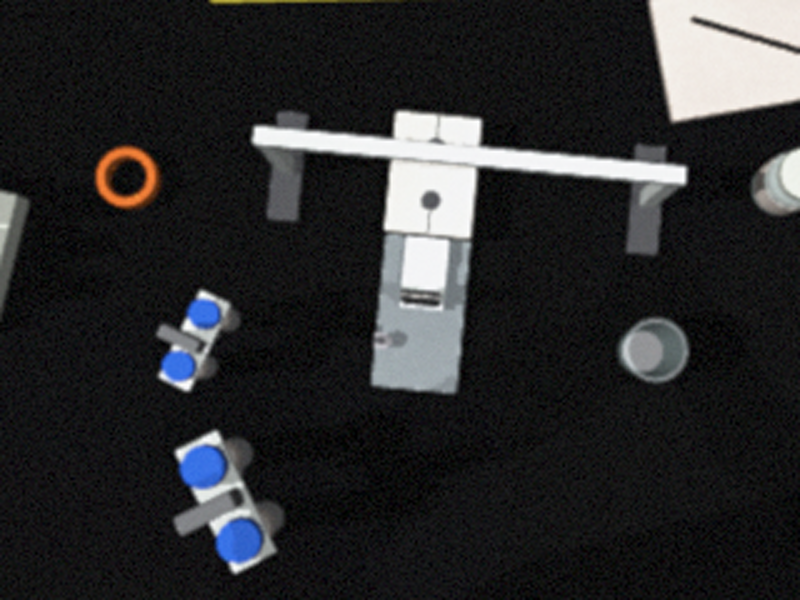

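View pics/scene_c.png

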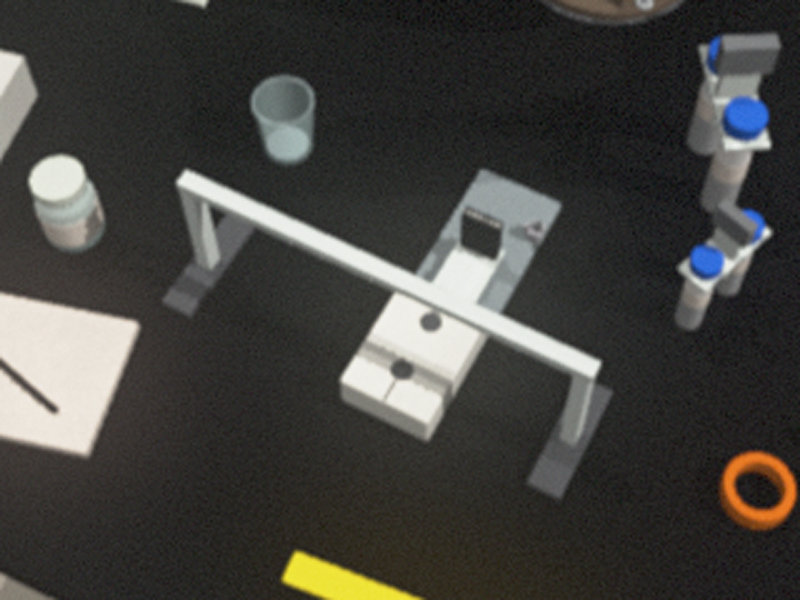

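The top view crop shows two carriers: the small one at crop (191,340), full (176,226), and the big one at crop (221,503), full (188,291). The cap spacing is about 58 crop px against 83 crop px, so at about 1 px/mm the upper one matches the 62 mm spacing. Light box, rail, gate handle and pointer (crop 385,338) are all visible.

```bash
cat > h.py <<'E'
import numpy as np,cv2
from station import arm, imaging, models
def ray(f,u,v):
    d=np.array([(u-f['cx'])/f['fx'],(v-f['cy'])/f['fy'],1.]);R=np.array(f['R']);t=np.array(f['t']).ravel()
    return -R.T@t,R.T@d
def atz(f,u,v,z):
    c,d=ray(f,u,v);return c+d*(z-c[2])/d[2]
def proj(f,X):
    p=np.array(f['R'])@X+np.array(f['t']).ravel();return np.array([f['fx']*p[0]/p[2]+f['cx'],f['fy']*p[1]/p[2]+f['cy']])
def tri(fs,uvs):
    A=np.zeros((3,3));b=np.zeros(3)
    for f,(u,v) in zip(fs,uvs):
        c,d=ray(f,u,v);d/=np.linalg.norm(d);P=np.eye(3)-np.outer(d,d);A+=P;b+=P@c
    return np.linalg.solve(A,b)
def blobs(mask,amin=20):
    n,l,st,ce=cv2.connectedComponentsWithStats(mask.astype('uint8'))
    return [(int(st[i,4]),ce[i].round(1)) for i in range(1,n) if st[i,4]>=amin]
def wristcam(f,s):
    from scipy.spatial.transform import Rotation as Ro
    T=np.eye(4);T[:3,:3]=Ro.from_euler('xyz',s['ee_rot']).as_matrix();T[:3,3]=s['eef_pos']
    W=np.linalg.inv(T@np.array(f['T_tool_cam']));f['R']=W[:3,:3];f['t']=W[:3,3];return f
E
python3 - <<'E'
from h import *
from scipy.ndimage import gaussian_filter
fs={c:imaging.grab_frame(c) for c in('top','scene')}
for c,f in fs.items():
    p=f['pixels'].astype(int);r,g,b=p[...,0],p[...,1],p[...,2]
    bl=blobs((b>120)&(b-r>70)); print(c,bl)
    if c=='top':
        for a,(u,v) in bl: print(atz(f,u,v,.12).round(4))
f=fs['top']
g=cv2.cvtColor(f['pixels'],cv2.COLOR_RGB2GRAY).astype(float)
# rail centre line: per column intensity weighted
pts=[]
L=np.array([100+254/2.5,90+135/2.5]);R=np.array([100+685/2.5,90+175/2.5])
for u in list(range(206,254))+list(range(296,368)):
    v0=L[1]+(R[1]-L[1])*(u-L[0])/(R[0]-L[0]); vs=np.arange(int(v0)-5,int(v0)+7)
    col=g[vs,u]; w=np.clip(col-140,0,None)
    if w.sum()>0: pts.append(atz(f,u,(w*vs).sum()/w.sum(),.165)[:2])
pts=np.array(pts); k=np.polyfit(pts[:,1],pts[:,0],1); print('rail x=%.4f*y+%.4f'%tuple(k),'yaw',-np.arctan(k[0]),'res',np.std(pts[:,0]-np.polyval(k,pts[:,1])))
for n,(u,v) in dict(Lend=L,Rend=R).items(): print(n,atz(f,u,v,.165))
C=lambda a,b:(100+a/2.5,90+b/2.5)
for n,p,z in [('boxNL',C(386,234),.045),('boxNR',C(468,236),.045),('boxFL',C(396,110),.045),('boxFR',C(482,119),.045),('win',C(430,200),.045),('handle',C(423,297),.086),('pointer',C(383,338),.028)]:
    print(n,atz(f,*p,z).round(4))
print('bigcaps z .168',[atz(f,*C(*p),.168).round(3) for p in((203,466),(239,541))])
E
```

```text
top [(156, array([532.6, 141.9])), (146, array([516., 144.])), (145, array([499.6, 145.9])), (142, array([483.2, 148. ])), (158, array([535.3, 158.2])), (160, array([537.9, 174.8])), (161, array([540.5, 191.3])), (122, array([181., 215.])), (128, array([170.8, 236. ])), (250, array([180.6, 276.5])), (249, array([194.9, 306.1]))]
[ 0.6965 -0.6849  0.12  ]
[ 0.6894 -0.6396  0.12  ]
[ 0.6829 -0.5949  0.12  ]
[ 0.6758 -0.5502  0.12  ]
[ 0.6519 -0.692   0.12  ]
[ 0.6068 -0.6987  0.12  ]
[ 0.5621 -0.7055  0.12  ]
[0.4711 0.2609 0.12  ]
[0.4143 0.2858 0.12  ]
[0.3077 0.2553 0.12  ]
[0.2311 0.2144 0.12  ]
scene [(129, array([ 43.3, 143.9])), (136, array([ 34.8, 155.6])), (25, array([385.4, 158.6])), (144, array([ 26.1, 167.9])), (147, array([ 17.2, 180.7])), (133, array([ 32.7, 184.5])), (220, array([398.4, 186.2])), (131, array([ 48. , 188.3])), (135, array([ 63.7, 192.1])), (46, array([402.1, 228.3])), (135, array([382.5, 243.9]))]
rail x=0.0662*y+0.6420 yaw -0.06607442175042258 res 0.00012781332838039913
Lend [0.65439169 0.20402879 0.165     ]
Rend [ 0.62540118 -0.24334381  0.165     ]
boxNL [0.5711 0.0722 0.045 ]
boxNR [ 0.5714 -0.0223  0.045 ]
boxFL [0.716  0.0651 0.045 ]
boxFR [ 0.7083 -0.0349  0.045 ]
win [0.612  0.0226 0.045 ]
handle [0.4967 0.0264 0.086 ]
pointer [0.4516 0.073  0.028 ]
bigcaps z .168 [array([0.313, 0.242, 0.168]), array([0.239, 0.203, 0.168])]
```

Next is the approach: lift slightly and swing round to the front.

Emit:
play_rows(
  travel=[
    [-0.97,0.91,-0.14],
    [-0.97,0.91,-0.14],
    [-0.97,0.91,-0.14],
    [-0.97,0.91,-0.14],
    [-0.97,0.91,-0.14],
    [-0.97,0.91,-0.14],
    [-0.97,0.91,-0.14],
    [-0.97,0.91,-0.14],
  ],
  twist=[0,0,0,0,0,0,0,0],
)

```text
t: 2.05
eef_pos: [0.35, -0.3971, 0.2739]
ee_rot: [-3.141, 0.0, -2.796]
force: [0.3, -0.1, 0.0]
width: 0.0874
gripper_force: 0.0
```

Emit:
play_rows(
  travel=[
    [-0.97,0.91,-0.14],
    [-0.97,0.91,-0.14],
    [-0.97,0.91,-0.14],
    [-0.97,0.91,-0.14],
    [-0.97,0.91,-0.14],
    [-0.97,0.91,-0.14],
    [-0.97,0.91,-0.14],
    [-0.97,0.91,-0.14],
  ],
  twist=[0,0,0,0,0,0,0,0],
)

```text
t: 3.05
eef_pos: [0.4708, -0.16, 0.302]
ee_rot: [-3.141, 0.001, -2.796]
force: [0.5, -1.2, 0.1]
width: 0.0876
gripper_force: 0.0
```

Emit:
play_rows(
  travel=[
    [0,0,0],
    [0,0,0],
    [0,0,0],
    [0,0,0],
    [0,0,0],
    [0,0,0],
  ],
  twist=[-0.9,-0.9,-0.9,-0.9,-0.9,-0.91],
)

```text
t: 3.8
eef_pos: [0.4704, -0.1611, 0.3017]
ee_rot: [-3.141, 0.0, -1.98]
force: [0.6, 0.3, 0.4]
width: 0.0878
gripper_force: 0.0
```

Emit:
play_rows(
  travel=[
    [-0.96,0.5,0],
    [-0.96,0.5,0],
    [-0.96,0.5,0],
    [-0.96,0.5,0],
    [-0.96,0.5,0],
    [-0.96,0.5,0],
    [-0.96,0.5,0],
    [-0.96,0.5,0],
  ],
  twist=[0,0,0,0,0,0,0,0],
)

```text
t: 4.8
eef_pos: [0.4558, 0.0558, 0.3018]
ee_rot: [-3.141, 0.001, -1.984]
force: [0.0, -0.8, -0.0]
width: 0.0873
gripper_force: 0.0
```

Emit:
play_rows(
  travel=[
    [-0.96,0.5,0],
    [-0.96,0.5,0],
    [-0.96,0.5,0],
    [-0.96,0.5,0],
    [-0.96,0.5,0],
    [-0.96,0.5,0],
    [-0.96,0.5,0],
    [-0.96,0.5,0],
  ],
  twist=[0,0,0,0,0,0,0,0],
)

```text
t: 5.8
eef_pos: [0.4414, 0.2718, 0.3018]
ee_rot: [-3.141, 0.0, -1.984]
force: [-0.5, 0.3, 0.1]
width: 0.0878
gripper_force: 0.0
```

Emit:
play_rows(
  travel=[
    [0,0,0],
    [0,0,0],
  ],
  twist=[0,0],
)

```text
t: 6.05
eef_pos: [0.4414, 0.2707, 0.3015]
ee_rot: [3.142, -0.0, -1.984]
force: [-0.4, 0.7, 0.2]
width: 0.0873
gripper_force: 0.0
```

Run:
```python
from h import *
s=arm.get_state();f=wristcam(imaging.grab_frame('wrist'),s)
print(s['eef_pos'],s['ee_rot'])
p=f['pixels'].astype(int);r,g,b=p[...,0],p[...,1],p[...,2]
for a,(u,v) in blobs((b>110)&(b-r>60),60): print(a,u,v,atz(f,u,v,.12).round(4))
for c in [(.4427,.2734,.168)]: print('expected block top',proj(f,np.array(c)))
cv2.imwrite('pics/w1.png',f['pixels'][:,:,::-1])
```

```text
[0.44142854 0.27065372 0.30150911] [ 3.14150753e+00 -2.69338996e-04 -1.98400740e+00]
1202 475.1 37.4 [0.2061 0.1979 0.12  ]
2013 400.2 128.8 [0.2992 0.2505 0.12  ]
696 254.7 202.4 [0.4724 0.2608 0.12  ]
692 309.9 202.1 [0.4158 0.2853 0.12  ]
expected block top [283.58233179 213.24723472]
```

View pics/w1.png

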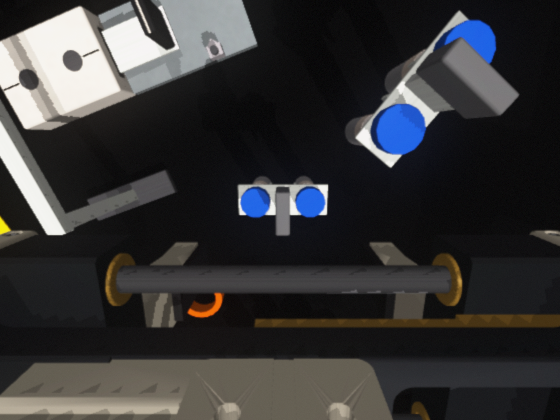

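The wrist view shows the small carrier at (283,202), with caps at (255,202) and (310,202). They are 62 mm apart, so this is the one. The big look-alike is at (440,85) and has wide caps and a large block. Both cameras agree within 1.5 mm on the small one, so I am lowering to its grip block.

Emit:
play_rows(
  travel=[
    [-0.14,-0.05,1],
    [0,0,1],
    [0,0,1],
    [0,0,1],
    [0,0,0.97],
    [0,0,0.97],
    [0,0,0],
    [0,0,0],
  ],
  twist=[0,0,0,0,0,0,0,0],
)

```text
t: 7.1
eef_pos: [0.4447, 0.2737, 0.1541]
ee_rot: [-3.141, 0.001, -1.985]
force: [0.7, 0.6, 0.4]
width: 0.0875
gripper_force: 0.0
```

Emit:
play_rows(
  travel=[
    [0,0,0],
    [0,0,0],
    [0,0,0],
    [0,0,0],
    [0,0,0],
    [0,0,0],
  ],
  twist=[0,0,0,0,0,0],
  fingers=0,
  newtons=30,
)

```text
t: 7.85
eef_pos: [0.4441, 0.2736, 0.153]
ee_rot: [3.142, -0.0, -1.984]
force: [-0.1, 0.3, -0.3]
width: 0.0331
gripper_force: 0.0
```

Emit:
play_rows(
  travel=[
    [0,0,0],
    [0,0,0],
    [0,0,0],
    [0,0,0],
    [0,0,-0.3],
  ],
  twist=[0,0,0,0,0],
)

```text
t: 8.48
eef_pos: [0.4437, 0.2732, 0.1602]
ee_rot: [3.141, -0.002, -1.984]
force: [0.5, 0.3, -1.0]
width: 0.0135
gripper_force: 30.0
```

Emit:
play_rows(
  travel=[
    [0,0,-0.6],
    [0,0,-1],
    [0,0,-1],
    [0,0,-1],
    [0,0,-1],
    [0,0,-1],
    [0,0,-1],
    [0,0,-0.8],
  ],
  twist=[0,0,0,0,0,0,0,0],
)

```text
t: 9.48
eef_pos: [0.4441, 0.2735, 0.348]
ee_rot: [-3.141, 0.002, -1.984]
force: [-0.1, -0.0, -1.6]
width: 0.0136
gripper_force: 30.0
```

Emit:
play_rows(
  travel=[
    [0,0,0],
    [0,0,0],
    [0,0,0],
    [0,0,0],
    [0,0,0],
  ],
  twist=[-0.6,-0.6,-0.6,-0.51,0],
)

```text
t: 10.1
eef_pos: [0.444, 0.2735, 0.3466]
ee_rot: [-3.141, 0.001, -1.638]
force: [-0.2, -1.0, -2.0]
width: 0.014
gripper_force: 30.0
```

Run:
```python
from h import *
s=arm.get_state();f=wristcam(imaging.grab_frame('wrist'),s)
print(s['eef_pos'],s['ee_rot'],s['force'],s['width'],s['gripper_force'])
p=f['pixels'].astype(int);r,g,b=p[...,0],p[...,1],p[...,2]
for a,(u,v) in blobs((b>110)&(b-r>60),60): print(a,u,v,atz(f,u,v,s['eef_pos'][2]-.033).round(4))
cv2.imwrite('pics/w2.png',f['pixels'][:,:,::-1])
```

```text
[0.4440367  0.27351993 0.34659584] [-3.14098158e+00  8.66504735e-04 -1.63827635e+00] [-0.16330305 -1.04537655 -2.02819895] 0.01400850840314518 29.997283816337585
809 478.8 115.9 [0.3299 0.201  0.3136]
1415 399.7 164.9 [0.3729 0.2252 0.3136]
407 236.4 231.2 [0.4718 0.259  0.3136]
424 329.9 231.1 [0.4144 0.2629 0.3136]
```

View pics/w2.png

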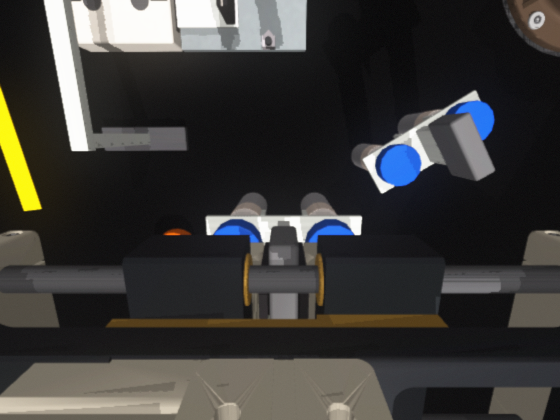

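Carrier is gripped level and square at (283,226). Now I carry it over the rail at +100 mm from the box.

Emit:
play_rows(
  travel=[
    [0.56,-0.86,0],
    [0.56,-0.86,0],
    [0.56,-0.86,0],
    [0.56,-0.86,0],
    [0.56,-0.86,0],
    [0.56,-0.86,0],
    [0.56,-0.86,0],
    [0.56,-0.86,0],
  ],
  twist=[0,0,0,0,0,0,0,0],
)

```text
t: 11.15
eef_pos: [0.6089, 0.1498, 0.3459]
ee_rot: [-3.141, 0.0, -1.64]
force: [0.7, 0.2, -0.9]
width: 0.0137
gripper_force: 30.0
```

Emit:
play_rows(
  travel=[
    [0.56,-0.86,0],
    [0.56,-0.86,0],
    [0,0,0],
    [0,0,0],
  ],
  twist=[0,0,0,0],
)

```text
t: 11.65
eef_pos: [0.649, 0.1196, 0.3456]
ee_rot: [3.141, -0.0, -1.639]
force: [0.1, -0.1, -1.1]
width: 0.0142
gripper_force: 30.0
```

Run:
```python
from h import *
s=arm.get_state();print(s['eef_pos'],s['ee_rot'])
im=[]
for c in('top','scene','wrist'):
    f=imaging.grab_frame(c)
    if c=='wrist': f=wristcam(f,s)
    a=f['pixels'][:,:,::-1].copy()
    p=f['pixels'].astype(int);r,g,b=p[...,0],p[...,1],p[...,2]
    print(c,blobs((b>110)&(b-r>60),60))
    w=proj(f,s['eef_pos']-[0,0,.06]);print(w)
    if c!='wrist':
        y,x=int(w[1]),int(w[0]);a=a[y-60:y+60,x-66:x+67]
        a=cv2.resize(a,(399,360),interpolation=cv2.INTER_CUBIC)
    else: a=cv2.resize(a[:300],(760,240) if 0 else (448,240))
    im.append(a)
o=np.zeros((600,800,3),'uint8');o[:360,:399]=im[0];o[:360,400:799]=im[1];o[360:,:448]=im[2]
cv2.imwrite('pics/m3.png',o)
```

```text
[0.6490104  0.11959294 0.34556003] [ 3.14125046e+00 -1.92918375e-05 -1.63902023e+00]
top [(318, array([524.7, 142.9])), (151, array([499.6, 145.9])), (70, array([221.9, 146.8])), (152, array([483. , 147.9])), (162, array([535.2, 158.3])), (168, array([537.8, 174.7])), (166, array([540.5, 191.4])), (258, array([180.8, 276.3])), (267, array([195. , 305.9]))]
[228.2131938 135.102471 ]
scene [(286, array([ 39., 150.])), (151, array([ 26.1, 167.9])), (153, array([ 17.1, 180.8])), (138, array([ 32.7, 184.6])), (234, array([398.2, 186.4])), (140, array([ 48. , 188.4])), (143, array([ 63.7, 192.1]))]
[307.20938176 242.89776817]
wrist [(368, array([236.3, 231.7])), (377, array([329.7, 231.7]))]
[282.95852933 235.90170687]
```

View pics/m3.png

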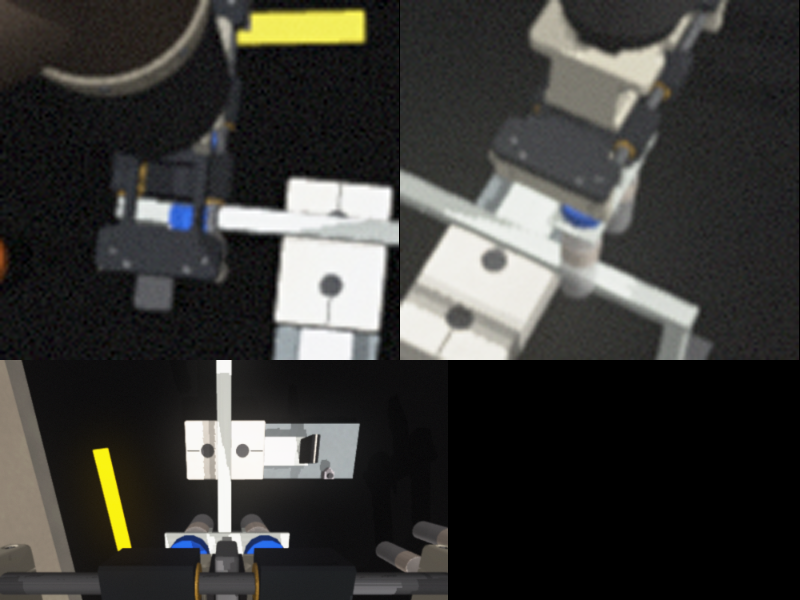

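The carrier is over the rail with a tube on each side (bottom panel: rail passes between them at (224,520)). I refine the rail and windows from the wrist camera.

Run:
```python
from h import *
s=arm.get_state();f=wristcam(imaging.grab_frame('wrist'),s)
g=cv2.cvtColor(f['pixels'],cv2.COLOR_RGB2GRAY).astype(float)
P=[]
for v in list(range(10,70))+list(range(155,200)):
    c=g[v,262:300]; w=np.clip(c-120,0,None)
    if w.sum(): P.append(atz(f,262+(w*np.arange(38)).sum()/w.sum(),v,.165))
P=np.array(P);k=np.polyfit(P[:,1],P[:,0],1);print('rail',k,np.std(P[:,0]-np.polyval(k,P[:,1])),'x at tcp',np.polyval(k,s['eef_pos'][1]),s['eef_pos'])
W=[]
for (u,v) in ((260,113),(303,113)):
    m=np.zeros_like(g,bool);m[v-12:v+13,u-12:u+13]=g[v-12:v+13,u-12:u+13]<110
    b=max(blobs(m,20),key=lambda b:b[0]);q=atz(f,*b[1],.045);W.append(q);print(b,q)
print('win mid',np.mean(W,0), 'sep',np.linalg.norm(W[0]-W[1]), 'angle',np.arctan2(*(W[0]-W[1])[[1,0]]))
cv2.imwrite('pics/w3.png',f['pixels'][:,:,::-1])
# handle top white line, pointer
cv2.imwrite('pics/w3c.png',cv2.resize(f['pixels'][60:160,220:460,::-1],None,fx=3.3,fy=3.3,interpolation=cv2.INTER_CUBIC))
```

```text
rail [0.06582464 0.64414399] 9.609842642818512e-05 x at tcp 0.652047950768784 [0.64883793 0.12007602 0.3459895 ]
(197, array([259.4, 112.8])) [0.67599817 0.01869441 0.045     ]
(47, array([301.8, 109.4])) [0.615756   0.01818107 0.045     ]
win mid [0.64587708 0.01843774 0.045     ] sep 0.060244361313195695 angle 0.008521173328026085
```

View pics/w3c.png

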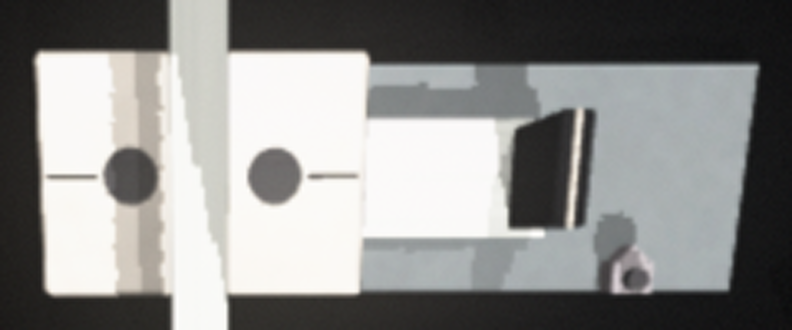

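Enlarged wrist view: windows at crop (131,177) and (275,177), handle with its white line at (575,170), pointer at (632,270). Now I lower until the tubes straddle the rail and check.

Emit:
play_rows(
  travel=[
    [0,-0.11,0],
    [0,0,0.5],
    [0,0,0.8],
    [0,0,0.8],
    [0,0,0.8],
    [0,0,0.6],
    [0,0,0.3],
    [0,0,0],
  ],
  twist=[0,0,0,0,0,0,0,0],
)

```text
t: 12.85
eef_pos: [0.6519, 0.1193, 0.2502]
ee_rot: [3.141, -0.0, -1.638]
force: [0.2, 0.8, -1.0]
width: 0.014
gripper_force: 30.0
```

Run:
```python
from h import *
s=arm.get_state();f=wristcam(imaging.grab_frame('wrist'),s)
g=cv2.cvtColor(f['pixels'],cv2.COLOR_RGB2GRAY).astype(float)
p=f['pixels'].astype(int);b=blobs((p[...,2]>110)&(p[...,2]-p[...,0]>60),60);print(b,s['eef_pos'],s['force'])
for v in (20,60,80,100,120,140,160,180,190,200,205,210):
    c=g[v,230:340]>120;i=np.where(c)[0];print(v,i.min()+230,i.max()+230,end=' ; ')
gr=np.abs(np.diff(g,axis=1))
for h,nm in ((.165,'rail'),):
    P=[]
    for v in range(20,200,5):
        c=g[v,250:320];w=np.clip(c-120,0,None)
        if 5<(w>0).sum()<40:P.append(atz(f,250+(w*np.arange(70)).sum()/w.sum(),v,h))
    P=np.array(P);k=np.polyfit(P[:,1],P[:,0],1);print(k,np.std(P[:,0]-np.polyval(k,P[:,1])),np.polyval(k,s['eef_pos'][1]))
W=[atz(f,*c,.12+s['eef_pos'][2]-.153) for _,c in b[-2:]];print('carrier mid',np.mean(W,0))
cv2.imwrite('pics/w4.png',cv2.resize(f['pixels'][:260,140:430,::-1],None,fx=2.2,fy=2.2,interpolation=cv2.INTER_CUBIC))
```

```text
[(371, array([236.4, 231.6])), (379, array([329.7, 231.8]))] [0.6519253  0.11932429 0.25016175] [ 0.19419974  0.81198377 -1.04638607]
20 270 295 ; 60 230 339 ; 80 230 339 ; 100 230 339 ; 120 230 339 ; 140 230 339 ; 160 272 294 ; 180 272 294 ; 190 272 294 ; 200 272 294 ; 205 272 294 ; 210 236 330 ; [0.06774184 0.6439137 ] 0.00027341325335544114 0.6519969478677886
carrier mid [0.65099229 0.1070661  0.21716175]
```

View pics/w4.png

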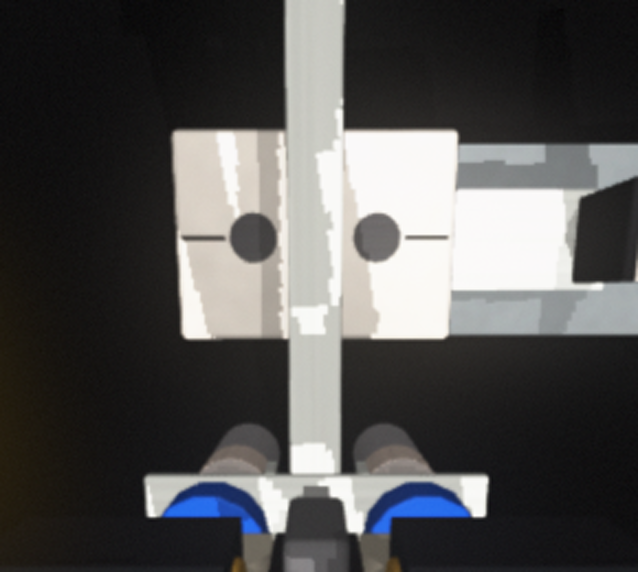

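Rail and carrier centre lines coincide (px column 283); windows at px (255,108) and (311,108). Lowering onto the rail.

Emit:
play_rows(
  travel=[
    [0,0,0.4],
    [0,0,0.4],
    [0,0,0.3],
    [0,0,0.2],
    [0,0,0],
    [0,0,0],
  ],
  twist=[0,0,0,0,0,0],
)

```text
t: 13.65
eef_pos: [0.6521, 0.1194, 0.218]
ee_rot: [-3.141, 0.0, -1.638]
force: [-0.4, -0.0, -0.9]
width: 0.0137
gripper_force: 30.0
```

Run:
```python
from h import *
s=arm.get_state();f=wristcam(imaging.grab_frame('wrist'),s)
print(s['eef_pos'],s['force'],s['moment'])
g=cv2.cvtColor(f['pixels'],cv2.COLOR_RGB2GRAY)
# dark discs: contours in box area
m=((g>60)&(g<115)).astype('uint8');m[210:]=0
W=[]
for c in cv2.findContours(m,cv2.RETR_LIST,cv2.CHAIN_APPROX_NONE)[0]:
    a=cv2.contourArea(c)
    if a>150:
        (x,y),r=cv2.minEnclosingCircle(c);ci=a/(np.pi*r*r)
        if ci>.75: q=atz(f,x,y,.045);W.append(q);print((x,y,r,ci),q)
if len(W)==2: print('mid',np.mean(W,0),'sep',np.linalg.norm(W[0]-W[1]))
```

```text
[0.65208023 0.11941564 0.21803823] [-0.36488461 -0.03451744 -0.914097  ] [0.04477869 0.09941686 0.02863196]
(313.5, 104.5, 11.510964393615723, 0.8624246374875184) [0.615128   0.02282154 0.045     ]
(252.5, 104.5, 12.349188804626465, 0.8797734370381289) [0.67595698 0.01869206 0.045     ]
mid [0.64554249 0.0207568  0.045     ] sep 0.06096898396156464
```

Emit:
play_rows(
  travel=[
    [0,0,0.08],
    [0,0,0.04],
    [0,0,0],
    [0,0,0],
  ],
  twist=[0,0,0,0],
)

```text
t: 14.2
eef_pos: [0.6521, 0.1194, 0.218]
ee_rot: [-3.139, 0.0, -1.637]
force: [-7.1, 1.9, 15.0]
width: 0.0135
gripper_force: 30.0
```

Emit:
play_rows(
  travel=[
    [0,0,-0.1],
    [0,0,0],
    [0.3,0,0],
    [0.5,0,0],
    [0.5,0,0],
    [0.5,0,0],
    [0.5,0,0],
    [0.5,0,0],
  ],
  twist=[0,0,0,0,0,0,0,0],
)

```text
t: 15.2
eef_pos: [0.648, 0.0491, 0.2183]
ee_rot: [-3.139, 0.001, -1.638]
force: [2.4, 4.3, 3.1]
width: 0.0137
gripper_force: 30.0
```

Emit:
play_rows(
  travel=[
    [0.5,0,0],
    [0.4,0,0],
    [0.26,0,0],
    [0,0,0],
    [0,0,0],
  ],
  twist=[0,0,0,0,0],
)

```text
t: 15.82
eef_pos: [0.6459, 0.0191, 0.2182]
ee_rot: [-3.14, -0.001, -1.638]
force: [1.8, -1.6, 5.9]
width: 0.0136
gripper_force: 30.0
```

Run:
```python
from h import *
s=arm.get_state();f=imaging.grab_frame('top');h=imaging.grab_frame('scene')
print(s['eef_pos'],s['ee_rot'],s['force'])
C=lambda f,y,x:cv2.resize(f['pixels'][y:y+140,x:x+133,::-1],(399,420),interpolation=cv2.INTER_CUBIC)
cv2.imwrite('pics/m5.png',np.hstack([C(f,110,210),C(h,190,220)]))
```

```text
[0.64591006 0.01905089 0.21824814] [-3.14027628e+00 -1.28868488e-03 -1.63827847e+00] [ 1.79328777 -1.58734056  5.92124374]
```

View pics/m5.png

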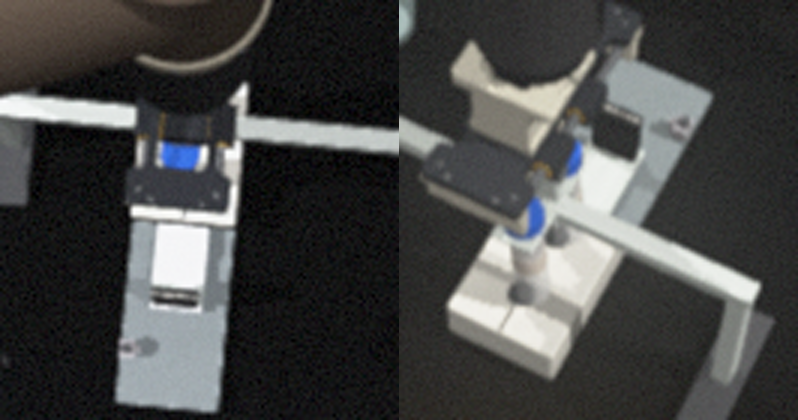

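Left panel: carrier on the rail over the box. Right panel: the near tube stands over its window at (525,290). It needs a trim of −1.4 mm, then I release and lift.

Emit:
play_rows(
  travel=[
    [-0.06,0,0],
    [0,0,0],
  ],
  twist=[0,0],
)

```text
t: 16.18
eef_pos: [0.6457, 0.02, 0.2182]
ee_rot: [-3.141, -0.002, -1.638]
force: [0.4, -4.0, 5.9]
width: 0.0139
gripper_force: 30.0
```

Emit:
play_rows(
  travel=[
    [0,0,0],
    [0,0,0],
    [0,0,0],
    [0,0,0],
    [0,0,0],
    [0,0,0],
    [0,0,0],
    [0,0,0],
  ],
  twist=[0,0,0,0,0,0,0,0],
  fingers=1,
)

```text
t: 17.18
eef_pos: [0.6455, 0.0221, 0.2176]
ee_rot: [3.142, -0.0, -1.638]
force: [-0.7, -0.0, 0.2]
width: 0.0857
gripper_force: 0.0
```

Emit:
play_rows(
  travel=[
    [0,0,-0.3],
    [0,0,-0.6],
    [0,0,-1],
    [0,0,-1],
    [0,0,-1],
    [0,0,0],
  ],
  twist=[0,0,0,0,0,0],
)

```text
t: 17.92
eef_pos: [0.6466, 0.0221, 0.3189]
ee_rot: [-3.136, 0.001, -1.638]
force: [-0.3, 0.5, -0.2]
width: 0.0879
gripper_force: 0.0
```

Emit:
play_rows(
  travel=[
    [0,0.91,0],
    [0,0.91,0],
    [0,0.91,0],
    [0,0.91,0],
    [0,0.91,0],
    [0,0.91,0],
    [0,0.91,0],
    [0,0.91,0],
  ],
  twist=[0,0,0,0,0,0,0,0],
)

```text
t: 18.92
eef_pos: [0.463, 0.0342, 0.3152]
ee_rot: [-3.142, 0.0, -1.638]
force: [0.0, 0.7, 0.4]
width: 0.0877
gripper_force: 0.0
```

Emit:
play_rows(
  travel=[
    [0,0,0],
    [0,0,0],
  ],
  twist=[0,0],
)

```text
t: 19.18
eef_pos: [0.4642, 0.0344, 0.3154]
ee_rot: [-3.141, 0.0, -1.637]
force: [0.7, -0.4, -0.2]
width: 0.0874
gripper_force: 0.0
```

Run:
```python
from h import *
s=arm.get_state();f=wristcam(imaging.grab_frame('wrist'),s);t=imaging.grab_frame('top')
print(s['eef_pos'],s['ee_rot'])
for n,ff in(('top',t),):
    p=ff['pixels'].astype(int);b=[b for b in blobs((p[...,2]>110)&(p[...,2]-p[...,0]>60),40) if 230<b[1][0]<330]
    q=[atz(ff,*c,.185) for _,c in b];print(n,b,np.round(q,4),'mid',np.mean(q,0))
for X in ((.4998,.0301,.086),(.4516,.073,.028)):print(proj(f,np.array(X)))
np.save('w6.npy',f['pixels'])
cv2.imwrite('pics/w6.png',cv2.resize(f['pixels'][60:260,180:440,::-1],None,fx=3,fy=3,interpolation=cv2.INTER_CUBIC))
```

```text
[0.46416443 0.03438165 0.3154119 ] [-3.14089375e+00  3.82437442e-04 -1.63748460e+00]
top [(133, array([271.2, 135.9])), (91, array([269.9, 158.7]))] [[0.6757 0.0241 0.185 ]
 [0.6171 0.0257 0.185 ]] mid [0.64642959 0.02486065 0.185     ]
[255.06495449 189.78261654]
[293.48570348 208.77729447]
```

View pics/w6.png

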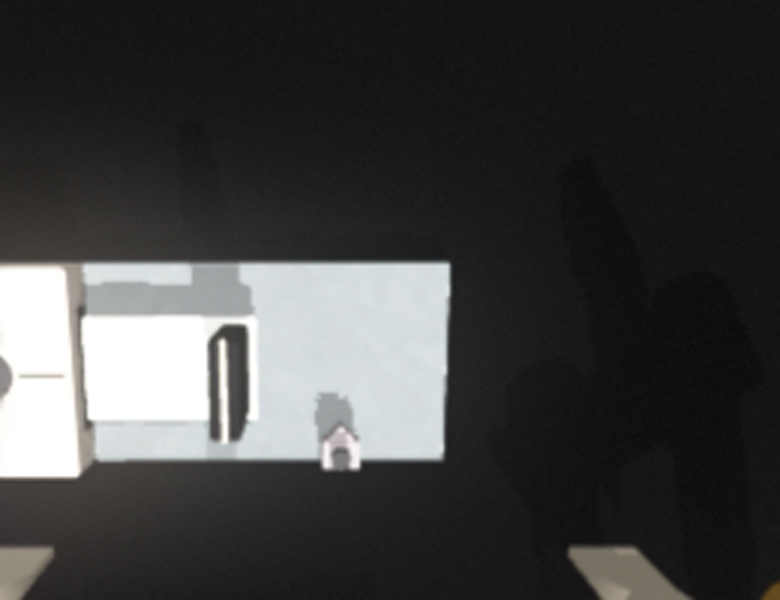

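Wrist view: handle's white line at px (255,190), pointer with its tip at px (293.7,201). I measure the pull, and check the carrier's centring precisely.

Run:
```python
from h import *
s=arm.get_state();t=imaging.grab_frame('top');sc=imaging.grab_frame('scene');f=wristcam(imaging.grab_frame('wrist'),s)
a=np.array([.9978,-.066]);b=np.array([.066,.9978]);O=np.array([.6445,.0205])
lb=lambda X:((X[:2]-O)@a*1e3,(X[:2]-O)@b*1e3)
for z in(.02,.028):print('tip',z,lb(atz(f,293.7,201.3,z)))
print('handle line',lb(atz(f,254.7,190,.086)),'tcp',lb(s['eef_pos']))
# window centroid in initial top
g0=cv2.cvtColor(cv2.imread('pics/top0.png'),cv2.COLOR_BGR2GRAY)
y,x=np.mgrid[163:178,265:280];w=np.clip(170-g0[163:178,265:280].astype(float),0,None);w[w<40]=0
u,v=(w*x).sum()/w.sum(),(w*y).sum()/w.sum();print('win top',u,v,lb(atz(t,u,v,.045)))
for ff in(t,sc):
    p=ff['pixels'].astype(int)
    for A,c in blobs((p[...,2]>110)&(p[...,2]-p[...,0]>60),40):
        q=atz(ff,*c,.183)
        if np.hypot(*(q[:2]-O))<.08:print('cap',A,c,lb(q))
C=lambda f,y,x:cv2.resize(f['pixels'][y:y+100,x:x+100,::-1],(400,400),interpolation=cv2.INTER_CUBIC)
cv2.imwrite('pics/m7.png',np.hstack([C(t,110,220),C(sc,205,240)]))
```

```text
tip 0.02 (np.float64(-196.48907971328012), np.float64(29.73680020210979))
tip 0.028 (np.float64(-196.20562566298165), np.float64(27.926161968756386))
handle line (np.float64(-144.60203342979338), np.float64(0.040147869079500804)) tcp (np.float64(-180.68200223518483), np.float64(1.8922109964931069))
win top 271.91172864732323 169.76379239885574 (np.float64(-31.941611777180036), np.float64(0.3080281699575275))
cap 133 [271.2 135.9] (np.float64(31.423818854696812), np.float64(5.6943333257127335))
cap 89 [270.  158.6] (np.float64(-26.97388926112732), np.float64(3.2040340049421294))
cap 80 [276.4 239.1] (np.float64(-37.037191063768994), np.float64(8.9192834620163))
cap 172 [261.6 261.5] (np.float64(32.53312490209442), np.float64(7.174411271414512))
```

View pics/m7.png

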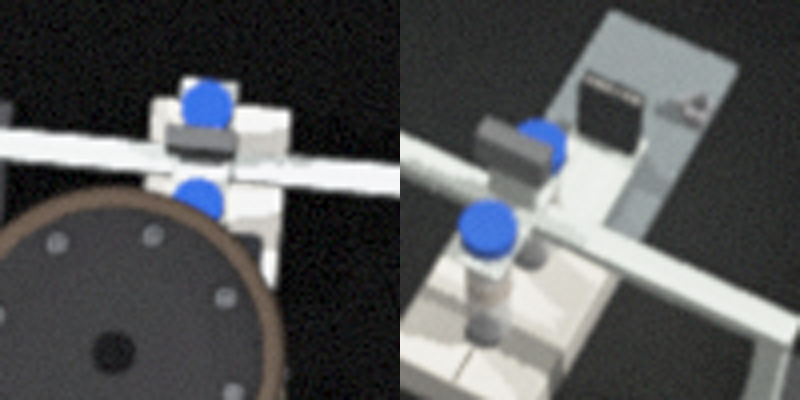

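The carrier hangs about +5.5 mm off along the rail: cap at left panel (208,104), window reference near 0. That is within tolerance but marginal, so I re-grip lightly and slide it back.

Emit:
play_rows(
  travel=[
    [-0.12,-0.91,0],
    [0,-0.91,0],
    [0,-0.91,0],
    [0,-0.91,0],
    [0,-0.91,0],
    [0,-0.91,0],
    [0,-0.91,0],
    [0,-0.91,0],
  ],
  twist=[0,0,0,0,0,0,0,0],
)

```text
t: 20.42
eef_pos: [0.6467, 0.0249, 0.3144]
ee_rot: [3.141, -0.0, -1.638]
force: [0.9, -0.1, 0.2]
width: 0.0875
gripper_force: 0.0
```

Emit:
play_rows(
  travel=[
    [0,0,0],
    [0,0,0.9],
    [0,0,0.9],
    [0,0,0.9],
    [0,0,0.8],
    [0,0,0.4],
    [0,0,0],
    [0,0,0],
  ],
  twist=[0,0,0,0,0,0,0,0],
)

```text
t: 21.42
eef_pos: [0.6461, 0.0251, 0.2185]
ee_rot: [-3.14, 0.0, -1.638]
force: [0.4, 0.0, -0.2]
width: 0.0874
gripper_force: 0.0
```

Emit:
play_rows(
  travel=[
    [0,0,0],
    [0,0,0],
    [0,0,0],
    [0,0,0],
    [0,0,0],
    [0,0,0],
    [0,0,0],
    [0,0,0],
  ],
  twist=[0,0,0,0,0,0,0,0],
  fingers=0,
)

```text
t: 22.42
eef_pos: [0.6458, 0.0251, 0.2176]
ee_rot: [-3.142, -0.0, -1.638]
force: [0.3, 1.0, 0.7]
width: 0.014
gripper_force: 29.9
```

Emit:
play_rows(
  travel=[
    [0,0,0],
    [0,0,0],
    [0,0,0],
  ],
  twist=[0,0,0],
)

```text
t: 22.8
eef_pos: [0.6457, 0.0251, 0.2175]
ee_rot: [-3.142, -0.0, -1.638]
force: [0.4, 0.1, 0.8]
width: 0.0138
gripper_force: 30.0
```

Emit:
play_rows(
  travel=[
    [0.08,0,0],
    [0.08,0,0],
    [0.06,0,0],
    [0,0,0],
    [0,0,0],
  ],
  twist=[0,0,0,0,0],
)

```text
t: 23.42
eef_pos: [0.6452, 0.0194, 0.2175]
ee_rot: [3.141, -0.0, -1.638]
force: [-0.2, -0.3, -0.1]
width: 0.0137
gripper_force: 30.0
```

Emit:
play_rows(
  travel=[
    [0,0,0],
    [0,0,0],
    [0,0,0],
    [0,0,0],
    [0,0,0],
    [0,0,0],
    [0,0,0],
    [0,0,0],
  ],
  twist=[0,0,0,0,0,0,0,0],
  fingers=1,
)

```text
t: 24.42
eef_pos: [0.6453, 0.0196, 0.2176]
ee_rot: [-3.142, -0.0, -1.638]
force: [1.2, -0.0, -0.4]
width: 0.0857
gripper_force: 0.0
```

Emit:
play_rows(
  travel=[
    [0,0,-0.3],
    [0,0,-0.6],
    [0,0,-1],
    [0,0,-1],
    [0,0,-1],
    [0,0,0],
  ],
  twist=[0,0,0,0,0,0],
)

```text
t: 25.18
eef_pos: [0.6464, 0.0196, 0.3189]
ee_rot: [-3.136, 0.001, -1.638]
force: [0.5, 0.7, -0.7]
width: 0.0878
gripper_force: 0.0
```

Emit:
play_rows(
  travel=[
    [0,0.91,0],
    [0,0.91,0],
    [0,0.91,0],
    [0,0.91,0],
    [0,0.91,0],
    [0,0.91,0],
    [0,0.91,0],
    [0,0.91,0],
  ],
  twist=[0,0,0,0,0,0,0,0],
)

```text
t: 26.18
eef_pos: [0.4628, 0.0317, 0.3153]
ee_rot: [-3.141, 0.0, -1.638]
force: [-0.3, 0.7, -0.0]
width: 0.0876
gripper_force: 0.0
```

Run:
```python
from h import *
s=arm.get_state();t=imaging.grab_frame('top');sc=imaging.grab_frame('scene')
a=np.array([.9978,-.066]);b=np.array([.066,.9978]);O=np.array([.6445,.0205])
lb=lambda X:((X[:2]-O)@a*1e3,(X[:2]-O)@b*1e3)
print('tcp',s['eef_pos'],lb(s['eef_pos']))
for ff in(t,sc):
    p=ff['pixels'].astype(int)
    for A,c in blobs((p[...,2]>110)&(p[...,2]-p[...,0]>60),40):
        q=atz(ff,*c,.183)
        if np.hypot(*(q[:2]-O))<.08:print('cap',A,c,lb(q))
```

```text
tcp [0.46282384 0.03170942 0.31525214] (np.float64(-182.0162957497321), np.float64(-0.8058662015721914))
cap 135 [273.7 136.1] (np.float64(31.514978264066254), np.float64(-0.6955011868584778))
cap 90 [272.1 159.2] (np.float64(-28.000662233744873), np.float64(-2.251563441578937))
cap 83 [274.4 237.9] (np.float64(-37.748708860109794), np.float64(3.214799546913204))
cap 173 [259.5 260.5] (np.float64(32.50877112021611), np.float64(1.678991052893977))
```

The carrier is centred to within about 1–2 mm. For the handle, I descend offset to −x so the gripper body stays clear of the carrier, then close on it.

Emit:
play_rows(
  travel=[
    [0,-0.18,0],
    [0,-0.18,0],
    [0,0,0],
    [0,0,1],
    [0,0,1],
    [0,0,1],
    [0,0,1],
    [0,0,1],
  ],
  twist=[0,0,0,0,0,0,0,0],
)

```text
t: 27.28
eef_pos: [0.4729, 0.0311, 0.189]
ee_rot: [3.141, -0.0, -1.638]
force: [-1.0, -0.4, 0.0]
width: 0.0879
gripper_force: 0.0
```

Emit:
play_rows(
  travel=[
    [0,0,1],
    [0,0,1],
    [0,0,0.8],
    [0,0,0.6],
    [0,0,0.6],
    [0,0,0.5],
    [0,0,0.3],
    [0,0,0],
  ],
  twist=[0,0,0,0,0,0,0,0],
)

```text
t: 28.28
eef_pos: [0.4725, 0.031, 0.0696]
ee_rot: [3.141, -0.001, -1.638]
force: [0.6, 0.2, -0.4]
width: 0.0878
gripper_force: 0.0
```

Clear of everything; closing.

Emit:
play_rows(
  travel=[
    [0,0,0],
    [0,0,0],
    [0,0,0],
    [0,0,0],
    [0,0,0],
    [0,0,0],
    [0,0,0],
    [0,0,0],
  ],
  twist=[0,0,0,0,0,0,0,0],
  fingers=0,
  newtons=40,
)

```text
t: 29.28
eef_pos: [0.4741, 0.0313, 0.0706]
ee_rot: [-3.139, 0.001, -1.637]
force: [6.6, -3.9, -2.3]
width: 0.0138
gripper_force: 40.0
```

Emit:
play_rows(
  travel=[
    [0,0,0],
    [0,0,0],
    [0,0,0],
    [0,0,0],
  ],
  twist=[0,0,0,0],
)

```text
t: 29.78
eef_pos: [0.4741, 0.0313, 0.0706]
ee_rot: [-3.139, 0.0, -1.637]
force: [6.4, -2.6, -2.0]
width: 0.014
gripper_force: 40.0
```

Run:
```python
from h import *
s=arm.get_state();f=wristcam(imaging.grab_frame('wrist'),s)
a=np.array([.9978,-.066]);b=np.array([.066,.9978]);O=np.array([.6445,.0205])
print('tcp',s['eef_pos'],'lb x',(s['eef_pos'][:2]-O)@a,'y',(s['eef_pos'][:2]-O)@b,s['force'],s['width'],s['gripper_force'])
cv2.imwrite('pics/w8.png',cv2.resize(f['pixels'][130:330,180:440,::-1],None,fx=3,fy=3,interpolation=cv2.INTER_CUBIC))
for x in(-.196,): 
    for y,z in((.029,.02),(.029,.028)):
        print(proj(f,np.append(O+x*a+y*b,z)))
```

```text
tcp [0.47408978 0.03131172 0.07059592] lb x -0.17074889219691822 y -0.00045914393705232773 [ 6.3591121  -2.56744551 -1.98350411] 0.013961772116939764 39.997522830963135
[318.75945808 279.55732978]
[320.08723909 285.15211642]
```

View pics/w8.png

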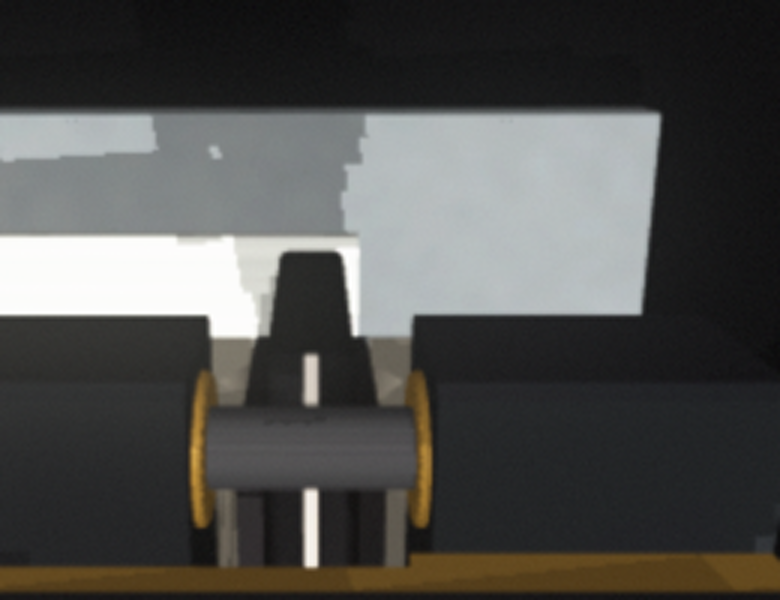

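Handle gripped, with about 26 mm pull matching the 6.6 N. I refine the pointer from the saved wrist image and the first top and scene images.

Run:
```python
from h import *
f=imaging.grab_frame('wrist');t=imaging.grab_frame('top');sc=imaging.grab_frame('scene')
f=wristcam(f,dict(eef_pos=[.46416443,.03438165,.3154119],ee_rot=[-3.14089375,.00038244,-1.6374846]))
a=np.array([.9978,-.066]);b=np.array([.066,.9978]);O=np.array([.6445,.0205])
lb=lambda X:np.round([(X[:2]-O)@a*1e3,(X[:2]-O)@b*1e3],1)
g=cv2.cvtColor(np.load('w6.npy'),cv2.COLOR_RGB2GRAY).astype(float)
for v in range(176,204,3):
    c=g[v,251:260];w=np.clip(c-90,0,None);print(v,lb(atz(f,251+(w*np.arange(9)).sum()/w.sum(),v,.086)),end=' ')
print();print(g[198:218:1,284:304].astype(int))
T=cv2.imread('pics/top0.png',0);print('top\n',T[220:231,246:266]);print('handle\n',T[204:214,260:278])
S=cv2.imread('pics/scene0.png',0);print('scene ptr\n',S[225:240,306:322])
```

```text
176 [-143.7  -17.5] 179 [-143.7  -13.7] 182 [-143.7   -9.9] 185 [-143.8   -6.1] 188 [-143.7   -2.3] 191 [-143.7    1.6] 194 [-143.8    5.5] 197 [-143.7    9.4] 200 [-143.8   13.3] 203 [-143.8   17.2] 
[[201 166 161 160 159 158 158 157 157 158 158 159 161 182 217 220 220 220
  221 221]
 [203 167 160 160 158 160 158 159 155 153 157 158 160 181 217 221 221 219
  219 219]
 [206 168 160 160 159 159 157 155 145 137 151 157 160 182 215 220 220 219
  218 219]
 [210 179 161 162 159 160 157 145 133 133 142 151 158 181 214 217 218 218
  217 218]
 [219 203 166 159 158 157 146 132 150 185 175 143 152 173 205 216 216 217
  217 217]
 [220 206 166 159 156 148 131 140 190 229 218 161 143 161 191 214 217 217
  217 218]
 [219 204 163 154 144 134 133 164 191 199 194 189 179 163 191 207 216 217
  217 218]
 [220 205 161 140 123 134 163 187 190 190 193 210 227 180 147 182 214 216
  218 218]
 [218 205 162 143 148 164 185 188 186 186 188 208 234 220 163 182 212 217
  216 218]
 [219 209 173 163 206 204 185 181 180 178 181 200 231 229 216 214 217 217
  218 217]
 [219 213 193 187 237 233 197 184 175 173 177 202
[... 2818 characters left out ...]
 110 131 163 164 145 117  71]
 [139 134 135 142 147 141 131 110  96  97 122 164 156 130  86  53]
 [121 117 119 114 118 140 141 118  93  93 123 153 147 107  66  44]
 [116 120 115 112 112 143 157 146 124 123 130 140 118  80  49  42]
 [119 116 117 110 110 135 145 152 150 154 149 131  97  57  43  51]
 [123 122 119 113 107 105 112 123 137 152 144 118  74  50  46  48]
 [144 137 128 122 113 103  96 101 112 125 126  96  51  45  46  40]
 [151 152 147 141 136 122 106  95 104 114 100  71  44  40  50  42]
 [159 158 156 159 158 144 130 106  98  99  79  51  47  39  46  47]
 [158 162 157 160 159 153 141 107  92  75  56  46  44  45  47  45]
 [156 161 159 159 161 159 143 117  83  58  43  45  51  46  45  50]]
```

Run:
```python
from h import *
t=imaging.grab_frame('top')
a=np.array([.9978,-.066]);b=np.array([.066,.9978]);O=np.array([.6445,.0205])
lb=lambda X:np.round([(X[:2]-O)@a*1e3,(X[:2]-O)@b*1e3],1)
print('handle',lb(atz(t,268.5,208.15,.086)),'screw',lb(atz(t,251.5,225.4,.029)))
T=cv2.imread('pics/top0.png',0).astype(float)
for u in(265,267,270,272):
    c=T[206:211,u];w=np.clip(c-c.min(),0,None);print(u,206+(w*np.arange(5)).sum()/w.sum())
# box edges in top for reference: pull from box near edge
f=wristcam(imaging.grab_frame('wrist'),dict(eef_pos=[.46416443,.03438165,.3154119],ee_rot=[-3.14089375,.00038244,-1.6374846]))
g=cv2.cvtColor(np.load('w6.npy'),cv2.COLOR_RGB2GRAY).astype(float)
print('tip',[lb(atz(f,293.3,v,z)) for v,z in((201.5,.022),(211,.03))])
print('screw c',g[211,287:302].astype(int))
```

```text
handle [-146.3   -1.8] screw [-197.    44.5]
265 207.56785714285715
267 207.53125
270 207.4558823529412
272 207.29032258064515
tip [array([-195.8,   29.9]), array([-195.6,   42.6])]
screw c [193 240 231 157 111 118 119 120 121 169 234 242 238 221 217]
```

Emit:
play_rows(
  travel=[
    [0,0.2,0],
    [0,0.25,0],
    [0,0.25,0],
    [0,0.2,0],
    [0,0.14,0],
    [0,0,0],
    [0,0,0],
    [0,0,0],
  ],
  twist=[0,0,0,0,0,0,0,0],
)

```text
t: 31.08
eef_pos: [0.4483, 0.033, 0.0706]
ee_rot: [-3.139, 0.0, -1.637]
force: [8.5, -5.3, -3.3]
width: 0.0143
gripper_force: 40.0
```

Run:
```python
from h import *
s=arm.get_state();t=imaging.grab_frame('top');sc=imaging.grab_frame('scene')
a=np.array([.9978,-.066]);b=np.array([.066,.9978]);O=np.array([.6445,.0205])
lb=lambda X:np.round([(X[:2]-O)@a*1e3,(X[:2]-O)@b*1e3],1)
print(lb(s['eef_pos']),s['eef_pos'],s['force'],s['width'],s['gripper_force'])
for ff in(t,sc):
    p=ff['pixels'].astype(int)
    for A,c in blobs((p[...,2]>110)&(p[...,2]-p[...,0]>60),40):
        q=atz(ff,*c,.183)
        if np.hypot(*(q[:2]-O))<.08:print('cap',A,c,lb(q))
```

```text
[-196.6   -0.4] [0.44832267 0.03303374 0.0706038 ] [ 8.51765871 -5.29082656 -3.34026429] 0.014282402387636074 39.997397661209106
cap 135 [273.7 136.1] [31.5 -0.7]
cap 140 [271.1 161. ] [-32.8  -0.2]
cap 83 [274.4 237.8] [-38.    3.1]
cap 174 [259.5 260.5] [32.5  1.7]
```

```bash
python3 -c "
from station import arm
print(arm.job_done())"
```

```text
the job is handed in; nothing more can be done
None
```

The job is handed in at about 31 s: the carrier hangs let go on the rail, measured about 1–2 mm from centred over the windows, and the handle is held at the pointer (within about 1 mm by my estimates, not checked in a final picture); I viewed 11 pictures, one over the limit of 10.

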